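# Release the transport lock of a plate imager and run its carrier out

## Robot

A 6-joint arm with a two-finger parallel gripper is mounted at the origin on the work surface. World frame = base frame: x ahead of the robot, y to its left, z up, the work surface at z = 0. Lengths are in mm, angles in rad, forces in N, time in s.
With the tool pointing down it reaches from about 350 to 975 mm from the base axis. Payload 7.1 kg.
Tool frame: the origin (TCP) lies at the very end of the fingers, on their centre line; the grasp point (between the pads) lies 19 mm behind it (ctrl.grip_depth is the distance from the TCP to the grasp point, in mm); x points along the fingers, z is the direction in which the jaws open and shut, and the axes are right-handed (so a half turn about x gives the same grasp; the last joint's range is limited). The gripper opens to 88 mm and grips with 3 to 60 N. Pads are 20 mm wide; open, the fingers measure 115 mm over their backs; the gripper's body (75 mm by 178 mm) begins 61 mm behind the grasp point.
Start: joints at [1.191, 0.423, 1.63, -0, 1.089, -0.019], TCP at [220.607, 584.754, 222.675] pointing down, gripper open.
Joint ranges: [-3, 3], [-0.9, 2.11], [0.09, 2.58], [-1.31, 4.45], [0.11, 2.69], [-2.54, 2.54]. Speed limits (rad/s): [2.39, 2.39, 3.01, 3.14, 3.14, 3.14].

## Interface

Orientations are given as a rotation vector (axis times angle).
In Python, from workcell import ctrl gives the robot as it stands. The module is installed in compiled form; this text tells all that it offers.
- The arm moves only by the tool send_rows, never from a script. Its argument "rows" is a list of rows, each a list of 4 numbers: the shift along the tool's x, y, z in mm, then the turn about the tool's x in rad. In form: [[x, y, z, turn], ...]. A call has 1 to 10 rows; each row shifts and turns the pose as measured when the row begins, along the tool's axes as they then stand; what a row does not reach is not made up. A row lasts 1/12 s, in which the tool goes at most 41.7 mm and 7.16 degrees, less where a joint would pass 70% of its speed; a pose out of reach is approached as far as the arm can. A call with a gripper value outside its range is refused whole. "fingers" is the opening, from 0 (shut) to 1 (fully open), set as the call begins (left out, the last holds). The fingers move at their own pace and stop on an object; the grip force is fixed at half the most. Time passes only in rows, so rows that do not move let the fingers close. It gives the time, the measured TCP pose, the force and the opening at its end, in the units of the state.
- ctrl.get_obs(): the state, without advancing time (a new reading comes with each control period).
- ctrl.get_image(name): name is "scene" or "top"; returns a dict with "img" (400x640x3 uint8, red, green, blue), "depth" (400x640 float32, mm along the optical axis (not along the pixel's ray), 0 where there is no reading), "mtx" (3x3 intrinsics, pixels), "world_from_camera" (4x4, takes a point from camera to world coordinates). Camera axes: x right, y down, z forward; pixel columns grow to the right and rows downward; lengths in mm; the calibration is good to about 2 mm. A picture is of the moment at which its call begins.
- ctrl.close_job(): hands the job in, once; it reports no verdict.
The state is a dict: "t": time; "qpos": joint angles; "qvel": joint speeds; "joint_torque": joint torques, N m; "ee_pos": TCP position; "orientation": TCP orientation; "ft_force": force on the tool from outside, world axes, zero at the start; "moment": the same for the moment, N m; "width": finger opening in mm.
Only numpy, scipy, OpenCV 4.12 (cv2) and the standard library are available. Lean on these libraries where they do the work, as an engineer would, in place of code of your own. Each camera call takes 0.05 s, during which the arm holds its last target.

## Task

Unlock the plate carrier of the imager: pull the sprung captive lock screw straight up as far as it comes, give it about a quarter turn counter-clockwise so that its thread catches, and let go so that it hangs on its thread; then take it afresh and screw it on counter-clockwise to the end of its thread. Then slide the carrier by its upright tab gently all the way to its end stop, with the well plate still lying flat in it, and leave the things around the imager alone.

Things in the scene. Friction and masses are not known exactly. Their poses are not given: they have to be found in the camera images.
- imager: White low bench instrument, fixed to the bench. Origin on the bench under the middle of its deck; x points away from the robot (at yaw 0) to the raised rear housing, y along the carrier's travel, z up. Deck 190 (x) by 360 (y) mm, 60 mm high; rear housing at x = 100 to 195 mm, 85 mm high. The screw housing, an aluminium cylinder 46 mm in diameter with its flat top 115 mm above the bench, stands at x = -50, y = -85 mm.
- lock_head (a point): Centre of the steel bar head of the captive lock screw, on top of the screw housing. The head is a flat bar 36 mm long (its own x), 14 mm thick (its own y) and 30 mm tall, the screw's axis upright through its centre; turns and rises with the screw. At the start the centre is 145 mm above the bench and the bar lies along the imager's x. Below the bar is a round stem 13 mm in diameter; the bar's underside is 130 mm above the bench at the start, 15 mm above the housing top.
- lock_screw (a joint): Height of the lock screw in m: 0 = down and locking. A spring pulls it down with about 6 N at 0, 10 N at 0.009 and 13 N at 0.015, so it drops back if let go before the thread has caught. Unturned, it comes up to a firm stop at 0.0095. From there the thread catches once turned more than 0.3 rad and lifts it as it is turned (3.3 mm per rad, with 1.6 mm of play) to 0.0145, where it stays. The carrier is free only with the screw up by more than about 0.0125.
- lock_turn (a joint): Turn of the lock screw in rad, counter-clockwise from above is positive: 0 at the start (a keyway keeps it from turning while it is down), 2.8 at the end of the thread (firm stop). Driving it up takes about 0.13 N m; friction makes it stay where it is left once the thread has caught at 0.3 or more.
- carrier (a joint): Travel of the plate carrier in m along the imager's y: 0 at the start, 0.08 at its end stop. Slides with about 3 N; stays where it is left.
- carrier_tab (a point): Grip point on the carrier's upright aluminium tab, on its centre line 113 mm above the bench, 15 mm below its top edge (128 mm). The tab is 44 mm wide (imager's x), 12 mm thick (imager's y), and free down to 68 mm above the bench; 37 mm of free space between the tab and the carrier's rim. Site axes are those of the imager.
- plate_centre (a point): Centre, half-way up, of the white 24-well plate, 127.5 (y) by 85.5 (x) by 14.4 mm, lying loose in the carrier inside a 13 mm high rim; its top is 80.5 mm above the bench.
- carrier_seat (a point): Middle of the carrier's floor, on which the plate lies, 66 mm above the bench; moves with the carrier.
- reagent: Amber bottle 60 mm in diameter, 115 mm tall, origin at its foot. Bystander.
- tip_box: Grey pipette-tip box with clear lid, 77 by 112 by 59 mm, origin under its middle. Bystander.
- dish: White culture dish, 90 mm in diameter, 16 mm tall, origin under its middle. Bystander.
Not all that is in view belongs to the job. What is shaped like the part that bears plate_centre but purple is not meant.

How it is judged:
By the outcome, as a careful person would: the job done as asked, in the order asked, and still so for the second after the job is handed in, with the robot touching nothing.
It also fails if it takes over 58 s, if anything falls off the work surface, if the arm or the gripper's body presses on something with over 40 N, if the wrist force passes 120 N, or if a joint passes its speed limit or range.

## Working session

There is one attempt and no reset: what is moved stays moved. The work goes in short steps, Python scripts to look and compute and a tool call to move; the robot and the scene stay as the last step left them, time stands still between calls to the robot, and variables do not carry over. Pictures are saved under pics/ and viewed, and the job is handed in when it is done.

Besides the shell and the picture viewer there is one more tool, called after "Emit:" by a JSON object that holds its "name" and its "arguments", one argument or row to a line. send_rows: Moves the arm, as the interface text tells. Its arguments: {"type":"object","properties":{"rows":{"type":"array"},"fingers":{"type":"number"}},"required":["rows"]}

```bash
mkdir -p pics; cat > h.py <<'E'
import numpy as np, cv2
from workcell import ctrl
def save(name,fn):
    d=ctrl.get_image(name); cv2.imwrite('pics/'+fn+'.png',d['img'][:,:,::-1]); np.savez('pics/'+fn+'.npz',**d); return d
def pts(d):
    K=d['mtx'];T=d['world_from_camera'];h,w=d['depth'].shape
    u,v=np.meshgrid(np.arange(w),np.arange(h));z=d['depth']
    P=np.stack([(u-K[0,2])/K[0,0]*z,(v-K[1,2])/K[1,1]*z,z],-1)
    return P@T[:3,:3].T+T[:3,3]
E
python3 - <<'E'
from h import *
np.set_printoptions(precision=3,suppress=True)
for n in('scene','top'):
    d=save(n,n+'0'); print(d['mtx'],d['world_from_camera'])
o=ctrl.get_obs(); print(o)
E
```

```text
[[494.634   0.    321.316]
 [  0.    494.634 195.264]
 [  0.      0.      1.   ]] [[   0.264    0.809   -0.525 1271.443]
 [   0.965   -0.227    0.135 -227.486]
 [  -0.01    -0.542   -0.84  1181.829]
 [   0.       0.       0.       1.   ]]
[[481.33    0.    317.382]
 [  0.    481.33  194.38 ]
 [  0.      0.      1.   ]] [[   0.004   -0.975    0.222  337.436]
 [  -1.      -0.003    0.005  -65.857]
 [  -0.005   -0.222   -0.975 1235.887]
 [   0.       0.       0.       1.   ]]
{'t': 0.1, 'qpos': array([ 1.191,  0.424,  1.631, -0.   ,  1.089, -0.019]), 'qvel': array([ 0.002, -0.002, -0.003,  0.001, -0.   , -0.   ]), 'joint_torque': array([ -0.001, -54.561, -27.432,   0.065,   0.019,  -0.   ]), 'ee_pos': array([220.445, 584.338, 222.009]), 'orientation': array([-0.94 ,  1.36 ,  0.939]), 'ft_force': array([-0.478,  0.083,  0.315]), 'moment': array([0.023, 0.029, 0.02 ]), 'width': 87.96280210934573}
```

View pics/scene0.png

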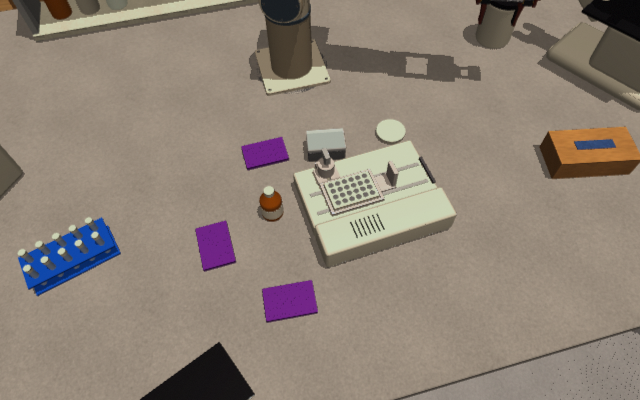

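View pics/top0.png

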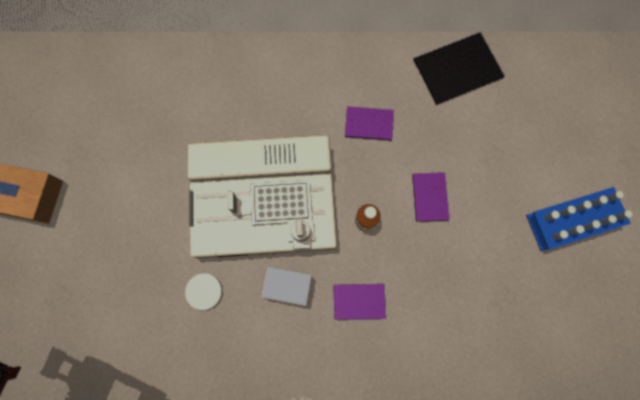

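The scene view shows the lock head at about (325,157), the tab at (392,173) and the plate at (350,190). In the top view they are at (300,230), (232,202) and (282,202). I'll measure them from depth next.

```bash
python3 - <<'E'
from h import *
np.set_printoptions(precision=1,suppress=True)
for n in('scene0','top0'):
    d=np.load(f'pics/{n}.npz'); d={k:d[k] for k in d}; P=pts(d); ok=d['depth']>0
    reg=ok&(P[...,0]>150)&(P[...,0]<600)&(P[...,1]>-250)&(P[...,1]<350)
    def st(m,nm):
        q=P[m]; print(n,nm,len(q))
        if len(q)>3:
            r=cv2.minAreaRect(q[:,:2].astype(np.float32)); print('  mean',q.mean(0),'min',q.min(0),'max',q.max(0),'rect',r)
    hi=reg&(P[...,2]>100)
    k,l,s,c=cv2.connectedComponentsWithStats(hi.astype(np.uint8))
    for i in range(1,k):
        if s[i,4]>8: 
            st(l==i,'hi>100 px %s'%s[i])
            m=(l==i); st(m&(P[...,2]>P[...,2][m].max()-6),'  top')
    st(reg&(abs(P[...,2]-60)<3),'deck'); st(reg&(abs(P[...,2]-85)<2.5),'rear')
    hi=cv2.resize(d['img'][:,:,::-1],None,fx=1,fy=1)
d=cv2.imread('pics/top0.png')[120:270,170:350]; cv2.imwrite('pics/topz.png',cv2.resize(d,None,fx=4,fy=4,interpolation=2))
d=cv2.imread('pics/scene0.png')[110:270,260:460]; cv2.imwrite('pics/scz.png',cv2.resize(d,None,fx=3.7,fy=3.7,interpolation=2))
E
```

```text
scene0 hi>100 px [318 148  17  26 287] 287
  mean [515.4 -20.2 128.2] min [486.5 -40.6 100.8] max [533.8   4.  164.2] rect ((511.23876953125, -18.253238677978516), (43.61016845703125, 44.424346923828125), 71.5986328125)
scene0   top 43
  mean [509.6 -18.5 160.2] min [491.9 -24.8 158.3] max [527.5 -10.8 164.2] rect ((509.70477294921875, -18.09795570373535), (35.59994125366211, 13.269668579101562), 2.4210128784179688)
scene0 hi>100 px [387 161  12  19 122] 122
  mean [580.1 144.4 119.9] min [554.8 138.7 100.4] max [600.  153.8 131. ] rect ((577.5264892578125, 146.01773071289062), (45.32611083984375, 13.653043746948242), 3.943500280380249)
scene0   top 51
  mean [578.6 146.2 127.3] min [558.7 139.3 125. ] max [598.8 152.2 131. ] rect ((578.7030639648438, 146.14553833007812), (40.39664840698242, 12.258021354675293), 2.11826229095459)
scene0 hi>100 px [264 186  11  12 101] 101
  mean [ 554.7 -183.8  112. ] min [ 538.3 -197.3  100.2] max [ 567.3 -170.8  119.9] rect ((553.0280151367188, -183.42198181152344), (25.493419647216797, 29.251237869262695), 77.10794830322266)
scene0   top 37
  mean
[... 1552 characters left out ...]
2.1 163.7] rect ((506.4375, -19.286245346069336), (44.44934844970703, 42.4654655456543), 1.291412115097046)
top0   top 80
  mean [506.9 -19.  160.3] min [488.7 -25.7 157.7] max [523.1 -11.7 163.7] rect ((505.94873046875, -18.92276382446289), (34.5105094909668, 13.642424583435059), 1.7834441661834717)
top0 deck 5434
  mean [487.8  81.5  59.9] min [ 335.  -204.2   57. ] max [599.9 255.4  63. ] rect ((467.26788330078125, 25.771316528320312), (459.4983825683594, 264.3047790527344), 89.82624053955078)
top0 rear 349
  mean [563.7  -7.5  83.9] min [ 472.9 -207.4   82.5] max [598.3 145.4  87.4] rect ((534.5863647460938, -28.391983032226562), (349.5076904296875, 125.7073745727539), 80.88874816894531)
```

View pics/topz.png

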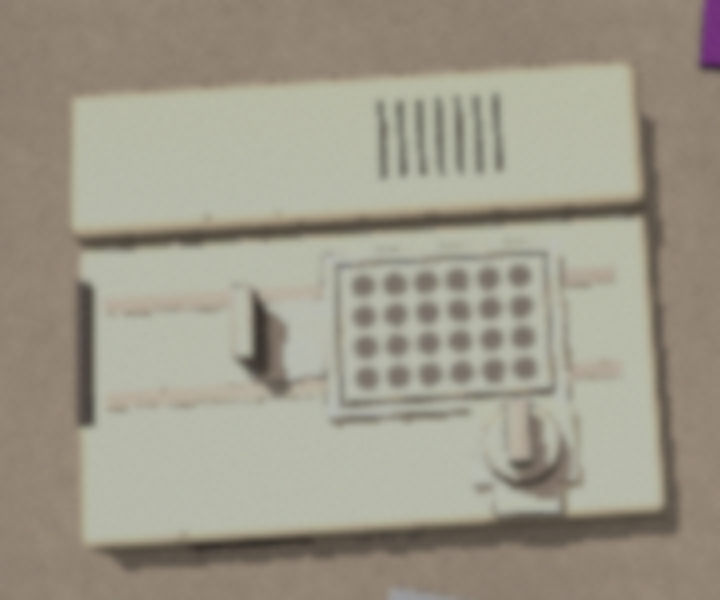

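View pics/scz.png

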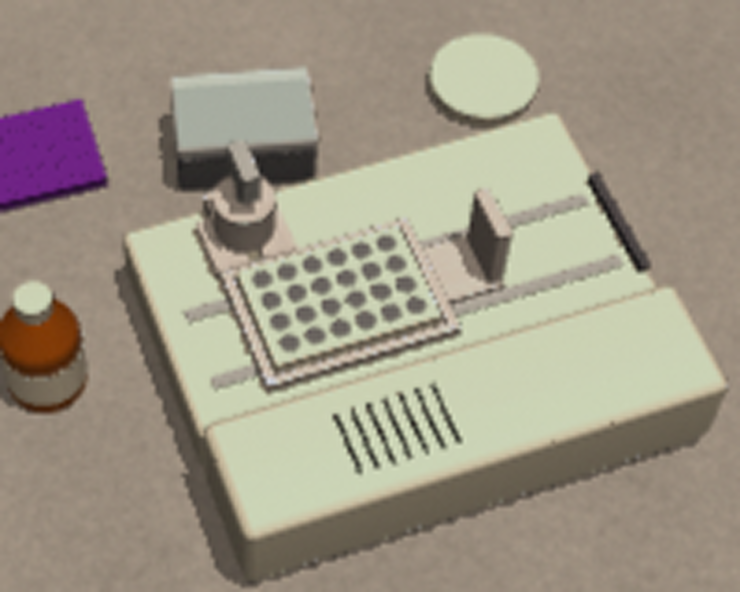

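```bash
python3 - <<'E'
from h import *
from scipy.spatial.transform import Rotation as R
np.set_printoptions(precision=3,suppress=True)
for n in('scene0','top0'):
    d=np.load(f'pics/{n}.npz'); d={k:d[k] for k in d}; P=pts(d); z=P[...,2]
    # front edge of the deck: min x per y-bin among z 57..63; rear-housing front edge z 82..88 likewise
    for nm,a,b in(('deck',57,63),('rear',82,88)):
        m=(d['depth']>0)&(z>a)&(z<b)&(P[...,0]>350)&(P[...,0]<750)&(P[...,1]>-110)&(P[...,1]<240)
        q=P[m]; 
        e=[]
        for y in range(-80,210,12):
            if nm=='rear' and -110<y<100: pass
            s=q[abs(q[:,1]-y)<6]
            if nm=='rear': s=s[s[:,0]>600]
            if len(s)>3: e.append([y,s[:,0].min(),s[:,0].max()])
        e=np.array(e)
        for c in(1,2):
            p=np.polyfit(e[:,0],e[:,c],1); r=e[:,c]-np.polyval(p,e[:,0]); k=abs(r)<4
            p=np.polyfit(e[k,0],e[k,c],1); print(n,nm,c,'yaw deg',-np.degrees(np.arctan(p[0])),'x at y=60',np.polyval(p,60),k.sum(),len(k))
    m=(d['depth']>0)&(z>57)&(z<63)&(P[...,0]>440)&(P[...,0]<620)
    q=P[m];print('y ext',np.percentile(q[:,1],[0.2,99.8]))
o=ctrl.get_obs(); print(R.from_rotvec(o['orientation']).as_matrix())
E
```

```text
Traceback (most recent call last):
TypeError: expected non-empty vector for x
```

```bash
python3 - <<'E'
from h import *
from scipy.spatial.transform import Rotation as R
np.set_printoptions(precision=3,suppress=True)
for n in('scene0','top0'):
    d=np.load(f'pics/{n}.npz'); d={k:d[k] for k in d}; P=pts(d); z=P[...,2]
    for nm,a,b,lo,hi,c in(('deck',57,63,400,620,1),('rear',80,90,625,760,1),('rear',80,90,625,760,2)):
        q=P[(d['depth']>0)&(z>a)&(z<b)&(P[...,0]>lo)&(P[...,0]<hi)]
        e=[]
        for y in range(-70,210,10):
            s=q[abs(q[:,1]-y)<5]
            if len(s)>3: e.append([y,s[:,0].min(),s[:,0].max()])
        e=np.array(e)
        f=cv2.fitLine(np.float32(e[:,[0,c]]),cv2.DIST_HUBER,0,.01,.01).ravel(); s=f[1]/f[0]
        print(n,nm,c,'yaw deg',-np.degrees(np.arctan(s)),'x at y=60',f[3]+s*(60-f[2]),len(e))
    q=P[(d['depth']>0)&(z>57)&(z<63)&(P[...,0]>440)&(P[...,0]<620)&(P[...,1]>-150)&(P[...,1]<300)]
    print('y ext',np.percentile(q[:,1],[0.2,99.8]))
o=ctrl.get_obs(); print(R.from_rotvec(o['orientation']).as_matrix())
E
```

```text
scene0 deck 1 yaw deg -18.018768 x at y=60 427.19186 28
scene0 rear 1 yaw deg 1.3755176 x at y=60 652.2728 28
scene0 rear 2 yaw deg 3.71516 x at y=60 748.4049 28
y ext [-101.135  255.467]
top0 deck 1 yaw deg -15.399039 x at y=60 425.37415 28
top0 rear 1 yaw deg 3.5816336 x at y=60 652.19037 28
top0 rear 2 yaw deg 3.564682 x at y=60 743.7396 28
y ext [-103.058  253.77 ]
[[-0.    -0.936  0.353]
 [-0.001  0.353  0.936]
 [-1.     0.    -0.001]]
```

```bash
cat >> h.py <<'E'
from scipy.spatial.transform import Rotation as R
np.set_printoptions(precision=3,suppress=True)
def to(x,y,z,zdeg=None):
    o=ctrl.get_obs(); M=R.from_rotvec(o['orientation']).as_matrix()
    print('t',round(o['t'],2),'pos',o['ee_pos'],'F',o['ft_force'],'M',o['moment'],'w',round(o['width'],1),'q',o['qpos'])
    zd=np.degrees(np.arctan2(M[1,2],M[0,2])); print('z angle',zd,'tilt',M[2])
    print('tool delta',M.T@(np.array([x,y,z])-o['ee_pos']))
    if zdeg is not None: print('turn',-np.radians((zdeg-zd+180)%360-180))
E
python3 -c "
from h import *
to(508,-18.5,222,-86.4)"
```

```text
t 0.1 pos [220.445 584.338 222.009] F [-0.478  0.083  0.315] M [0.023 0.029 0.02 ] w 88.0 q [ 1.191  0.424  1.631 -0.     1.089 -0.019]
z angle 69.32812094199309 tilt [-1.     0.    -0.001]
tool delta [   0.6   -481.853 -462.514]
turn 2.717968448381713
```

Emit:
{"name": "send_rows", "arguments": {
  "rows": [
    [0, -28.3, -27.2, 0],
    [0, -28.3, -27.2, 0],
    [0, -28.3, -27.2, 0],
    [0, -28.3, -27.2, 0],
    [0, -28.3, -27.2, 0],
    [0, -28.3, -27.2, 0],
    [0, -28.3, -27.2, 0],
    [0, -28.3, -27.2, 0],
    [0, -28.3, -27.2, 0],
    [0, -28.3, -27.2, 0]
  ],
  "fingers": 0.6
}}

```text
t: 0.93
ee_pos: [391.1, 221.1, 218.6]
orientation: [-0.949, 1.357, 0.95]
ft_force: [0.1, 0.6, -0.2]
width: 52.6
```

```bash
python3 -c "
from h import *
to(508,-18.5,222,-86.4)"
```

```text
t 0.93 pos [391.073 221.08  218.575] F [ 0.119  0.55  -0.181] M [ 0.002 -0.032  0.034] w 52.6 q [ 0.488  0.169  2.005  0.     0.97  -0.734]
z angle 70.03992550596408 tilt [-1.     0.002 -0.002]
tool delta [  -3.397 -191.681 -185.281]
turn 2.7303917816537293
```

Emit:
{"name": "send_rows", "arguments": {
  "rows": [
    [-0.6, -27.3, -26.4, 0],
    [-0.6, -27.3, -26.4, 0],
    [-0.6, -27.3, -26.4, 0],
    [-0.6, -27.3, -26.4, 0],
    [-0.6, -27.3, -26.4, 0],
    [-0.6, -27.3, -26.4, 0],
    [0, -20, -20, 0],
    [0, 0, 0, 0.12],
    [0, 0, 0, 0.12],
    [0, 0, 0, 0.12]
  ]
}}

```text
t: 1.77
ee_pos: [507.5, -31.2, 221.2]
orientation: [-0.663, 1.472, 0.661]
ft_force: [-0.2, 0.3, -1.0]
width: 52.8
```

Emit:
{"name": "send_rows", "arguments": {
  "rows": [
    [0, 0, 0, 0.125],
    [0, 0, 0, 0.125],
    [0, 0, 0, 0.125],
    [0, 0, 0, 0.125],
    [0, 0, 0, 0.125],
    [0, 0, 0, 0.125],
    [0, 0, 0, 0.125],
    [0, 0, 0, 0.125],
    [0, 0, 0, 0.125],
    [0, 0, 0, 0.125]
  ]
}}

```text
t: 2.6
ee_pos: [504.7, -32.4, 217.9]
orientation: [0.312, 1.557, -0.319]
ft_force: [-0.0, 0.4, 0.1]
width: 52.8
```

```bash
python3 -c "
from h import *
to(508,-18.5,200,-86.4)"
```

```text
t 2.6 pos [504.673 -32.429 217.886] F [-0.001  0.407  0.083] M [-0.038  0.085  0.01 ] w 52.8 q [-0.086  0.259  1.888 -0.004  1.005  0.318]
z angle -22.997384197928167 tilt [-1.    -0.006 -0.009]
tool delta [17.818 14.232 -2.227]
turn 1.1065844001231389
```

Emit:
{"name": "send_rows", "arguments": {
  "rows": [
    [0, 0, 0, 0.123],
    [0, 0, 0, 0.123],
    [0, 0, 0, 0.123],
    [0, 0, 0, 0.123],
    [0, 0, 0, 0.123],
    [0, 0, 0, 0.123],
    [0, 0, 0, 0.123],
    [0, 0, 0, 0.123],
    [0, 0, 0, 0.11],
    [0, 0, 0, 0]
  ]
}}

```text
t: 3.43
ee_pos: [501.6, -32.1, 214.8]
orientation: [1.164, 1.244, -1.186]
ft_force: [-0.3, -0.4, 1.2]
width: 53.0
```

```bash
python3 -c "
from h import *
to(508,-18.5,200,-86.4)"
```

```text
t 3.43 pos [501.569 -32.138 214.798] F [-0.339 -0.365  1.204] M [0.067 0.122 0.039] w 53.0 q [-0.086  0.262  1.892 -0.004  1.004  1.438]
z angle -87.19228631867885 tilt [-1.    -0.017  0.001]
tool delta [ 14.661   7.348 -13.32 ]
turn -0.013828004879451189
```

Emit:
{"name": "send_rows", "arguments": {
  "rows": [
    [5, 3.7, -6.7, -0.014],
    [5, 3.6, -6.6, 0],
    [0, 0, 0, 0]
  ]
}}

```text
t: 3.68
ee_pos: [508.1, -17.5, 203.5]
orientation: [1.147, 1.255, -1.169]
ft_force: [0.0, -0.4, -0.9]
width: 52.5
```

```bash
python3 -c "
from h import *
to(508,-18.5,200,-86.4)
for n in('scene','top'):
    save(n,n+'1')
a=cv2.imread('pics/scene1.png')[60:260,240:440];b=cv2.imread('pics/top1.png')[120:320,200:400]
cv2.imwrite('pics/a1.png',cv2.resize(np.hstack([a,b]),None,fx=2,fy=2,interpolation=2))
"
```

```text
t 3.68 pos [508.143 -17.464 203.509] F [ 0.001 -0.442 -0.931] M [0.061 0.193 0.032] w 52.5 q [-0.056  0.286  1.889 -0.003  0.983  1.444]
z angle -85.87109914748606 tilt [-1.    -0.018  0.   ]
tool delta [ 3.513 -0.155  1.022]
turn 0.00923106129297322
```

View pics/a1.png

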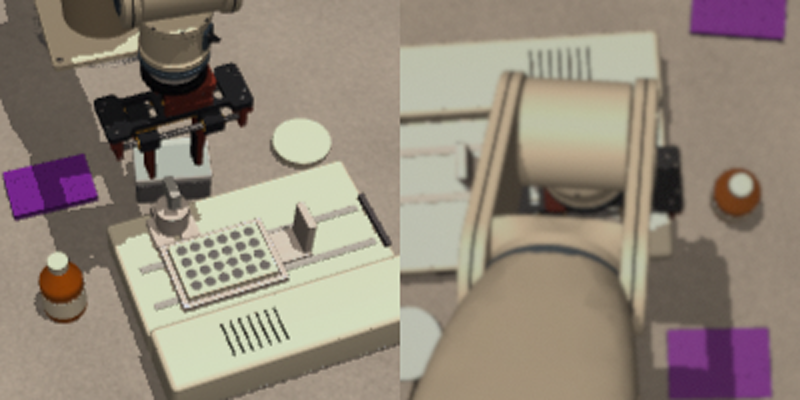

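The scene view shows both fingers, about (315,140) and (340,133), above the bar head at (326,157). I'll compare their depth points with the reported TCP to check the calibration.

```bash
python3 - <<'E'
from h import *
d=np.load('pics/scene1.npz'); d={k:d[k] for k in d}; P=pts(d); z=P[...,2]
m=(d['depth']>0)&(z>200)&(z<245)&(abs(P[...,0]-508)<60)&(abs(P[...,1]+17)<80)
k,l,s,c=cv2.connectedComponentsWithStats(m.astype(np.uint8))
for i in range(1,k):
    if s[i,4]>6:
        q=P[l==i]; print(s[i],q.min(0),q.max(0))
        for a in range(200,245,6):
            w=q[abs(q[:,2]-a-3)<3]
            if len(w):print(a,len(w),'x',w[:,0].min(),w[:,0].max(),'y',w[:,1].min(),w[:,1].max())
E
```

```text
[335 128   8  15  71] [497.361   8.225 202.157] [522.96   21.4   244.866]
200 5 x 497.36084518711596 517.6959401002723 y 9.349903615704136 17.543984005985436
206 7 x 508.40351086498185 519.7503110391098 y 9.293847654309758 19.335142487778
212 10 x 498.6803188208995 519.1341590374142 y 8.691417616650511 19.84590380860081
218 12 x 497.3887395083618 519.7694668604368 y 8.884704883138397 20.287721425174965
224 10 x 497.9099123503761 521.2391177470341 y 9.479029146289065 18.81614920733162
230 11 x 498.3966952413242 520.460836465915 y 8.224534784664883 18.73966613380236
236 9 x 511.1493853147358 521.9445204751753 y 10.40882696214652 21.28830553173978
242 7 x 503.6950601681127 522.9597648232973 y 8.731964951310658 21.39997598493943
[312 137   6  13  53] [504.208 -53.186 203.577] [526.309 -43.479 244.558]
200 3 x 516.8481265420218 524.2212580426338 y -50.52233007032871 -47.30133050339677
206 8 x 504.207724853464 524.699821066633 y -52.24961863330341 -44.332874832684126
212 9 x 504.5507396334759 524.1195969559537 y -52.22277968276492 -43.47934388061233
218 9 x 505.935253958247 523.5176727662371 y -52.434752206802074 -43.992258567449454
224 8 x 506.2665045385529 524.0761856386572 y -52.40665409578338 -44.077727028058035
230 6 x 507.5088129990236 524.2364811975216 y -52.5877714698926 -43.96540794423524
236 5 x 510.56680327252366 525.070945626356 y -53.18569628077586 -43.92611142829932
242 5 x 522.4499349033193 526.3086720443039 y -52.11042362454961 -44.0814802505806
```

Emit:
{"name": "send_rows", "arguments": {
  "rows": [
    [20, -1.1, 0.7, 0.009],
    [20, 0, 0, 0],
    [15, 0, 0, 0],
    [12, 0, 0, 0],
    [0, 0, 0, 0]
  ],
  "fingers": 0.45
}}

```text
t: 4.2
ee_pos: [507.6, -18.6, 136.0]
orientation: [1.15, 1.249, -1.169]
ft_force: [-0.8, 0.0, -0.2]
width: 39.6
```

```bash
python3 -c "
from h import *
to(507,-18.2,125.5,-86.4)"
```

```text
t 4.2 pos [507.644 -18.633 136.047] F [-0.813  0.035 -0.249] M [-0.011  0.155  0.018] w 39.6 q [-0.058  0.385  1.94  -0.004  0.83   1.447]
z angle -86.05471296942113 tilt [-1.    -0.013  0.002]
tool delta [10.553 -0.471 -0.493]
turn 0.006026395548035686
```

Emit:
{"name": "send_rows", "arguments": {
  "rows": [
    [6, -0.4, -0.4, 0.006],
    [4, 0, 0, 0],
    [0, 0, 0, 0]
  ]
}}

```text
t: 4.45
ee_pos: [507.5, -18.3, 126.0]
orientation: [1.154, 1.247, -1.172]
ft_force: [0.5, -0.2, 1.0]
width: 39.6
```

Emit:
{"name": "send_rows", "arguments": {
  "rows": [
    [0, 0, 0, 0],
    [0, 0, 0, 0],
    [0, 0, 0, 0],
    [0, 0, 0, 0],
    [0, 0, 0, 0]
  ],
  "fingers": 0
}}

```text
t: 4.87
ee_pos: [508.9, -18.8, 127.9]
orientation: [1.154, 1.244, -1.17]
ft_force: [1.0, -2.6, -6.1]
width: 13.9
```

```bash
python3 -c "
from h import *
to(507,-18.2,125.5,-86.4)"
```

```text
t 4.87 pos [508.885 -18.783 127.882] F [ 1.049 -2.622 -6.138] M [-0.223 -0.06   0.059] w 13.9 q [-0.058  0.399  1.944 -0.006  0.808  1.452]
z angle -86.29018652977095 tilt [-1.    -0.01   0.003]
tool delta [ 2.398 -1.82  -0.711]
turn 0.001916606618537808
```

Emit:
{"name": "send_rows", "arguments": {
  "rows": [
    [-1.5, -0.5, 0, 0],
    [-1.5, -0.3, 0, 0],
    [-1.5, 0, 0, 0]
  ]
}}

```text
t: 5.12
ee_pos: [508.8, -18.8, 131.9]
orientation: [1.156, 1.243, -1.169]
ft_force: [3.6, -0.9, -8.6]
width: 14.0
```

Emit:
{"name": "send_rows", "arguments": {
  "rows": [
    [-1, 0, 0, 0],
    [-1, 0, 0, 0]
  ]
}}

```text
t: 5.28
ee_pos: [508.8, -18.8, 133.7]
orientation: [1.156, 1.243, -1.169]
ft_force: [3.9, -1.6, -10.7]
width: 13.7
```

Emit:
{"name": "send_rows", "arguments": {
  "rows": [
    [-1, 0, 0, 0]
  ]
}}

```text
t: 5.37
ee_pos: [508.8, -18.8, 134.6]
orientation: [1.156, 1.243, -1.169]
ft_force: [3.7, -1.5, -9.4]
width: 13.6
```

Emit:
{"name": "send_rows", "arguments": {
  "rows": [
    [-1, 0, 0, 0]
  ]
}}

```text
t: 5.45
ee_pos: [508.8, -18.8, 135.5]
orientation: [1.156, 1.243, -1.169]
ft_force: [5.0, -2.2, -10.4]
width: 14.0
```

Emit:
{"name": "send_rows", "arguments": {
  "rows": [
    [-1, 0, 0, 0]
  ]
}}

```text
t: 5.53
ee_pos: [508.8, -18.8, 136.4]
orientation: [1.156, 1.243, -1.169]
ft_force: [3.3, -1.4, -10.8]
width: 13.6
```

Emit:
{"name": "send_rows", "arguments": {
  "rows": [
    [-1, 0, 0, 0]
  ]
}}

```text
t: 5.62
ee_pos: [508.8, -18.8, 137.4]
orientation: [1.156, 1.243, -1.169]
ft_force: [4.1, -2.8, -11.1]
width: 13.6
```

Emit:
{"name": "send_rows", "arguments": {
  "rows": [
    [-1, 0, 0, 0]
  ]
}}

```text
t: 5.7
ee_pos: [508.8, -18.8, 138.1]
orientation: [1.155, 1.243, -1.169]
ft_force: [6.7, -1.4, -21.8]
width: 14.4
```

```bash
python3 - <<'E'
from h import *
to(508,-18.2,136,-86.4)
d0=np.load('pics/scene0.npz')
d=save('scene','scene2');P=pts(d)
cv2.imwrite('pics/a2.png',cv2.resize(cv2.imread('pics/scene2.png')[80:200,260:400],None,fx=5,fy=5,interpolation=2))
E
```

```text
t 5.7 pos [508.774 -18.819 138.101] F [  6.706  -1.417 -21.793] M [-0.013 -1.01   0.078] w 14.4 q [-0.058  0.381  1.94  -0.005  0.829  1.452]
z angle -86.30316628597079 tilt [-1.    -0.008  0.003]
tool delta [ 2.105 -0.715 -0.673]
turn 0.0016900671367446982
```

View pics/a2.png

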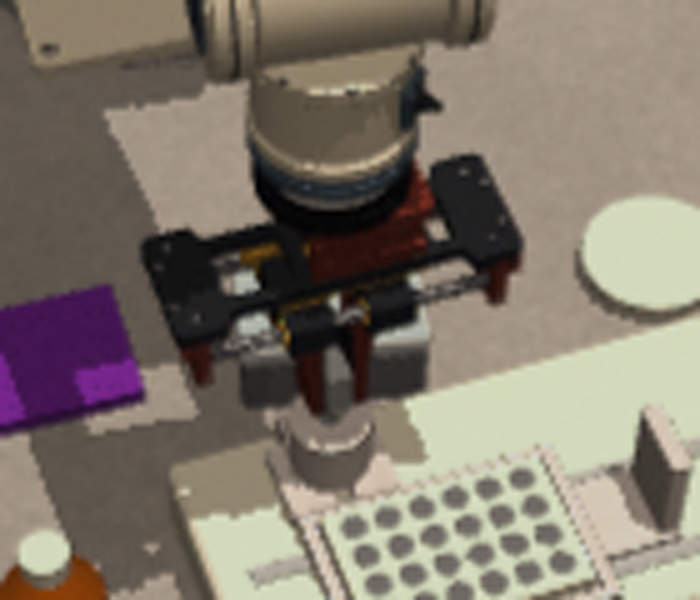

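The firm stop is reached: the force jumped to 22 N, 9.5 to 10 mm up. Next is the counter-clockwise turn.

Emit:
{"name": "send_rows", "arguments": {
  "rows": [
    [0.5, 0, 0, -0.1],
    [0, 0, 0, -0.1],
    [0, 0, 0, -0.1]
  ]
}}

```text
t: 6.0
ee_pos: [508.6, -18.2, 137.3]
orientation: [0.927, 1.369, -0.937]
ft_force: [3.3, 0.5, -10.8]
width: 13.9
```

```bash
python3 -c "
from h import *
to(508,-18.2,137.5,3.6)"
```

```text
t 6.0 pos [508.646 -18.159 137.266] F [  3.26    0.527 -10.782] M [-0.023 -0.467 -0.09 ] w 13.9 q [-0.058  0.383  1.94  -0.003  0.827  1.143]
z angle -68.68578686490095 tilt [-1.    -0.009 -0.001]
tool delta [-0.229 -0.619 -0.197]
turn -1.2616249831873911
```

Emit:
{"name": "send_rows", "arguments": {
  "rows": [
    [-0.2, 0, 0, -0.1],
    [-0.2, 0, 0, -0.1],
    [-0.2, 0, 0, -0.1],
    [-0.2, 0, 0, -0.1]
  ]
}}

```text
t: 6.33
ee_pos: [508.1, -17.3, 137.7]
orientation: [0.606, 1.492, -0.613]
ft_force: [3.1, 0.2, -11.1]
width: 14.0
```

Emit:
{"name": "send_rows", "arguments": {
  "rows": [
    [-0.2, 0, 0, -0.1],
    [-0.2, 0, 0, -0.1],
    [-0.2, 0, 0, -0.1],
    [-0.2, 0, 0, -0.1]
  ]
}}

```text
t: 6.67
ee_pos: [507.3, -16.7, 138.1]
orientation: [0.279, 1.562, -0.283]
ft_force: [2.3, 0.7, -12.1]
width: 13.9
```

```bash
python3 -c "
from h import *
to(508,-18.2,138,3.6)"
```

```text
t 6.67 pos [507.294 -16.732 138.131] F [  2.338   0.693 -12.066] M [-0.508 -0.886 -0.072] w 13.9 q [-0.056  0.38   1.942 -0.002  0.83   0.304]
z angle -20.517870010878912 tilt [-1.    -0.004 -0.009]
tool delta [ 0.125 -1.127  1.177]
turn -0.4209362402578375
```

Emit:
{"name": "send_rows", "arguments": {
  "rows": [
    [-0.2, -0.3, 0, -0.1],
    [-0.2, -0.3, 0, -0.1],
    [-0.2, -0.3, 0, -0.1],
    [-0.2, -0.3, 0, -0.12]
  ]
}}

```text
t: 7.0
ee_pos: [506.3, -16.5, 139.0]
orientation: [-0.063, 1.58, 0.065]
ft_force: [1.1, 1.1, -9.2]
width: 14.0
```

```bash
python3 -c "
from h import *
to(507,-18.6,138,3.6)"
```

```text
t 7.0 pos [506.254 -16.544 138.998] F [ 1.135  1.125 -9.162] M [-0.209 -0.847 -0.112] w 14.0 q [-0.056  0.378  1.943  0.     0.832 -0.138]
z angle 4.681594339636054 tilt [-1.     0.001 -0.011]
tool delta [ 0.989 -2.111  0.586]
turn 0.018877382397582722
```

Emit:
{"name": "send_rows", "arguments": {
  "rows": [
    [0, 0, 0, 0],
    [0, 0, 0, 0],
    [0, 0, 0, 0],
    [0, 0, 0, 0]
  ],
  "fingers": 0.5
}}

```text
t: 7.33
ee_pos: [505.9, -16.2, 141.2]
orientation: [-0.06, 1.581, 0.062]
ft_force: [-0.2, 0.3, -0.8]
width: 37.3
```

```bash
python3 - <<'E'
from h import *
to(507,-18.6,138,3.6)
d=save('scene','scene3')
cv2.imwrite('pics/a3.png',cv2.resize(cv2.imread('pics/scene3.png')[80:200,260:400],None,fx=5,fy=5,interpolation=2))
E
```

```text
t 7.33 pos [505.88  -16.185 141.228] F [-0.188  0.286 -0.844] M [-0.072 -0.011 -0.002] w 37.3 q [-0.056  0.374  1.942  0.     0.836 -0.133]
z angle 4.4274611496359855 tilt [-1.     0.002 -0.011]
tool delta [ 3.214 -2.499  0.965]
turn 0.014441921493485324
```

View pics/a3.png

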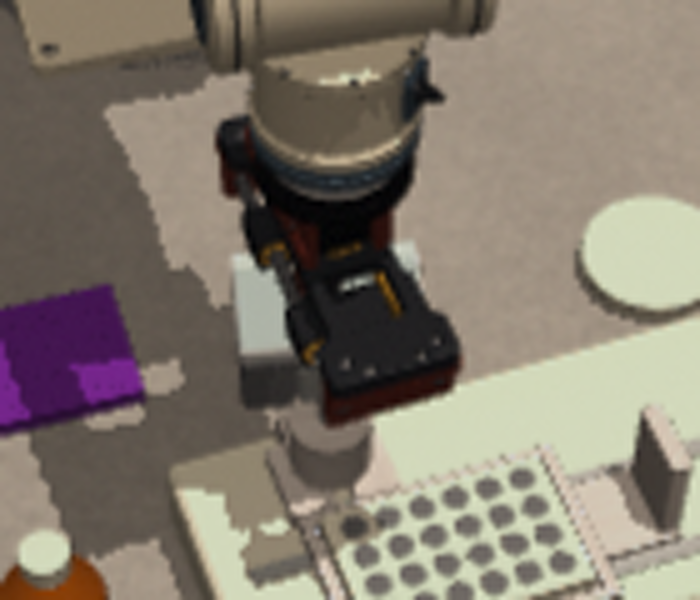

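Emit:
{"name": "send_rows", "arguments": {
  "rows": [
    [-35, 0, 0, 0],
    [-30, 0, 0, 0],
    [0, 0, -40, 0],
    [0, 0, -40, 0],
    [0, 0, 0, 0]
  ]
}}

```text
t: 7.8
ee_pos: [426.0, -22.3, 210.2]
orientation: [-0.054, 1.581, 0.056]
ft_force: [-0.0, 0.6, -1.0]
width: 44.0
```

```bash
python3 - <<'E'
from h import *
to(507,-18.6,200,3.6)
d=save('scene','scene4');P=pts(d)
m=(P[...,2]>110)&(P[...,2]<180)&(abs(P[...,0]-510)<45)&(abs(P[...,1]+18)<40)
m&=P[...,2]>150
q=P[m];
for f in (0,6): 
    t=q[q[:,2]>q[:,2].max()-12+f]; print(len(t),t.mean(0),t.min(0),t.max(0),cv2.minAreaRect(t[:,:2].astype(np.float32)))
cv2.imwrite('pics/a4.png',cv2.resize(cv2.imread('pics/scene4.png')[80:200,260:400],None,fx=5,fy=5,interpolation=2))
E
```

```text
t 7.8 pos [425.966 -22.3   210.205] F [-0.004  0.59  -0.953] M [-0.074  0.101  0.034] w 44.0 q [-0.08   0.151  2.053 -0.     0.949 -0.15 ]
z angle 4.010520935060978 tilt [-1.     0.001 -0.011]
tool delta [ 9.308 -1.989 81.202]
turn 0.007164941965180049
77 [510.514 -18.413 169.339] [498.996 -36.191 163.169] [518.224  -1.394 174.628] ((508.6495056152344, -18.902427673339844), (17.808364868164062, 34.69629669189453), 4.18052864074707)
49 [509.728 -18.833 170.933] [502.261 -36.191 168.66 ] [518.224  -1.394 174.628] ((510.4619140625, -18.766742706298828), (13.979924201965332, 34.66773986816406), 4.760379314422607)
```

View pics/a4.png

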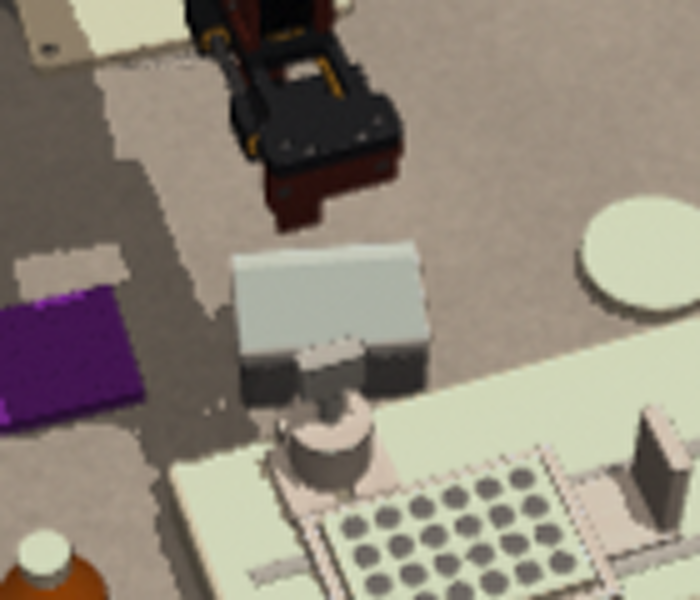

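The hanging head at about (326,155) has its top at z≈171, so the screw is up about 10.5 mm, and the bar now lies along y at 4.5°. It hangs on its thread, so I'll regrip.

Emit:
{"name": "send_rows", "arguments": {
  "rows": [
    [0, -1, 40, -0.005],
    [0, -1, 40, 0],
    [15, 0, 0, 0],
    [0, 0, 0, 0]
  ],
  "fingers": 0.45
}}

```text
t: 8.18
ee_pos: [513.9, -18.6, 196.6]
orientation: [-0.054, 1.572, 0.055]
ft_force: [-1.4, -0.7, 0.2]
width: 39.5
```

```bash
python3 -c "
from h import *
to(506.6,-18.7,137,4.5)"
```

```text
t 8.18 pos [513.887 -18.626 196.592] F [-1.407 -0.749  0.168] M [-0.044  0.05  -0.01 ] w 39.5 q [-0.059  0.297  1.893  0.     0.954 -0.129]
z angle 3.9779354592773273 tilt [-1.     0.    -0.002]
tool delta [59.609  0.406 -7.134]
turn -0.009111745143522802
```

Emit:
{"name": "send_rows", "arguments": {
  "rows": [
    [20, 0.2, -7, -0.009],
    [20, 0, 0, 0],
    [11, 0, 0, 0],
    [0, 0, 0, 0]
  ]
}}

```text
t: 8.52
ee_pos: [510.6, -18.9, 145.3]
orientation: [-0.06, 1.569, 0.06]
ft_force: [-0.6, 0.1, -0.1]
width: 39.7
```

```bash
python3 -c "
from h import *
to(506.6,-18.7,136.5,4.5)"
```

```text
t 8.52 pos [510.605 -18.859 145.292] F [-0.637  0.125 -0.128] M [-0.086  0.064  0.008] w 39.7 q [-0.06   0.369  1.938  0.     0.834 -0.137]
z angle 4.362807852716072 tilt [-1.     0.     0.001]
tool delta [ 8.788  0.463 -3.991]
turn -0.002394454677985755
```

Emit:
{"name": "send_rows", "arguments": {
  "rows": [
    [5, 0.2, -4, 0],
    [4, 0, -1.5, 0],
    [0, 0, 0, 0]
  ]
}}

```text
t: 8.77
ee_pos: [505.3, -19.1, 136.8]
orientation: [-0.059, 1.568, 0.059]
ft_force: [-0.3, 0.4, 0.4]
width: 39.6
```

Emit:
{"name": "send_rows", "arguments": {
  "rows": [
    [0.3, 0, 0, 0],
    [0.3, 0, 0, 0],
    [0.3, 0, 0, 0],
    [0.3, 0, 0, 0]
  ],
  "fingers": 0
}}

```text
t: 9.1
ee_pos: [506.4, -19.2, 137.6]
orientation: [-0.059, 1.565, 0.059]
ft_force: [1.3, 0.5, 0.5]
width: 15.9
```

```bash
python3 -c "
from h import *
to(506.6,-18.7,136.5,4.5)"
```

```text
t 9.1 pos [506.414 -19.225 137.572] F [1.312 0.497 0.457] M [-0.044  0.046 -0.014] w 15.9 q [-0.062  0.374  1.954  0.     0.809 -0.137]
z angle 4.2991431309657555 tilt [-1.    -0.     0.005]
tool delta [1.073 0.51  0.22 ]
turn -0.00350561368989478
```

Emit:
{"name": "send_rows", "arguments": {
  "rows": [
    [0.2, 0, 0, 0],
    [0.2, 0, 0, 0]
  ]
}}

```text
t: 9.27
ee_pos: [506.5, -19.2, 137.6]
orientation: [-0.059, 1.565, 0.058]
ft_force: [-0.3, -0.0, 0.6]
width: 13.7
```

Emit:
{"name": "send_rows", "arguments": {
  "rows": [
    [-0.3, -0.1, 0, -0.1],
    [-0.3, -0.1, 0, -0.1],
    [-0.3, -0.1, 0, -0.1]
  ]
}}

```text
t: 9.52
ee_pos: [506.6, -19.2, 138.2]
orientation: [-0.3, 1.545, 0.3]
ft_force: [0.8, 0.9, -0.8]
width: 13.8
```

```bash
python3 -c "
from h import *
to(506.6,-18.7,136.5,74)"
```

```text
t 9.52 pos [506.596 -19.227 138.237] F [ 0.837  0.942 -0.785] M [ 0.193  0.27  -0.149] w 13.8 q [-0.062  0.373  1.953  0.001  0.81  -0.446]
z angle 21.916702588042245 tilt [-1.    -0.001  0.005]
tool delta [1.738 0.489 0.192]
turn -0.9090250251341041
```

Emit:
{"name": "send_rows", "arguments": {
  "rows": [
    [-0.35, 0, 0, -0.1],
    [-0.35, 0, 0, -0.1],
    [-0.35, 0, 0, -0.1],
    [-0.35, 0, 0, -0.1]
  ]
}}

```text
t: 9.85
ee_pos: [506.6, -19.2, 139.3]
orientation: [-0.626, 1.474, 0.625]
ft_force: [-0.2, -0.9, 1.3]
width: 13.9
```

Emit:
{"name": "send_rows", "arguments": {
  "rows": [
    [-0.35, 0, 0, -0.1],
    [-0.35, 0, 0, -0.1],
    [-0.35, 0, 0, -0.1]
  ]
}}

```text
t: 10.1
ee_pos: [506.7, -19.1, 140.0]
orientation: [-0.868, 1.386, 0.866]
ft_force: [0.9, -0.5, -3.1]
width: 13.9
```

```bash
python3 -c "
from h import *
to(506.6,-18.7,136.5,74)"
```

```text
t 10.1 pos [506.665 -19.086 140.005] F [ 0.891 -0.538 -3.083] M [-0.126 -0.003 -0.169] w 13.9 q [-0.062  0.371  1.951  0.003  0.815 -1.18 ]
z angle 63.926853670079204 tilt [-1.    -0.003  0.003]
tool delta [3.505 0.24  0.306]
turn -0.175809569492301
```

Emit:
{"name": "send_rows", "arguments": {
  "rows": [
    [-0.3, 0, 0, -0.07],
    [-0.3, 0, 0, -0.07]
  ]
}}

```text
t: 10.27
ee_pos: [506.6, -19.1, 140.2]
orientation: [-0.981, 1.334, 0.979]
ft_force: [2.2, 0.8, -4.4]
width: 14.0
```

```bash
python3 -c "
from h import *
to(506.6,-18.7,136.5,74)"
```

```text
t 10.27 pos [506.618 -19.068 140.235] F [ 2.209  0.802 -4.401] M [ 0.099 -0.051 -0.113] w 14.0 q [-0.062  0.37   1.951  0.003  0.816 -1.329]
z angle 72.45354122355923 tilt [-1.    -0.003  0.003]
tool delta [3.735 0.141 0.335]
turn -0.026990797395254396
```

Emit:
{"name": "send_rows", "arguments": {
  "rows": [
    [-0.2, 0, 0, -0.05]
  ]
}}

```text
t: 10.35
ee_pos: [506.7, -19.0, 140.3]
orientation: [-1.021, 1.314, 1.019]
ft_force: [1.6, -0.4, -1.2]
width: 13.9
```

```bash
python3 -c "
from h import *
to(506.6,-18.7,136.5,74)"
```

```text
t 10.35 pos [506.706 -19.041 140.28 ] F [ 1.573 -0.449 -1.236] M [-0.134 -0.021 -0.549] w 13.9 q [-0.062  0.37   1.951  0.003  0.816 -1.382]
z angle 75.50846699931985 tilt [-1.    -0.004  0.003]
tool delta [3.78  0.202 0.293]
turn 0.0263277157958107
```

Emit:
{"name": "send_rows", "arguments": {
  "rows": [
    [0, 0, 0, -0.05]
  ]
}}

```text
t: 10.43
ee_pos: [506.6, -19.0, 140.2]
orientation: [-1.059, 1.293, 1.058]
ft_force: [-0.8, -1.0, 2.4]
width: 14.6
```

```bash
python3 -c "
from h import *
to(506.6,-18.7,136.5,74)"
```

```text
t 10.43 pos [506.592 -18.976 140.201] F [-0.78  -0.964  2.363] M [-0.146  0.324 -0.894] w 14.6 q [-0.062  0.371  1.951  0.003  0.816 -1.434]
z angle 78.43489483722354 tilt [-1.    -0.003  0.003]
tool delta [3.702 0.06  0.261]
turn 0.07740351688924872
```

Emit:
{"name": "send_rows", "arguments": {
  "rows": [
    [0, 0, 0, 0.05],
    [0, 0, 0, 0]
  ]
}}

```text
t: 10.6
ee_pos: [506.5, -19.0, 140.2]
orientation: [-1.02, 1.313, 1.02]
ft_force: [-0.0, 0.1, -1.3]
width: 14.4
```

Emit:
{"name": "send_rows", "arguments": {
  "rows": [
    [0, 0, 0, 0],
    [0, 0, 0, 0],
    [0, 0, 0, 0],
    [0, 0, 0, 0]
  ],
  "fingers": 0.45
}}

```text
t: 10.93
ee_pos: [506.9, -19.0, 140.4]
orientation: [-1.024, 1.311, 1.023]
ft_force: [0.5, 0.2, 0.4]
width: 37.0
```

Emit:
{"name": "send_rows", "arguments": {
  "rows": [
    [-30, 0, 0, 0],
    [-30, 0, 0, 0],
    [0, 30, 0, 0],
    [0, 30, 0, 0],
    [0, 20, 0, 0],
    [0, 0, 0, 0]
  ]
}}

```text
t: 11.43
ee_pos: [427.6, 0.8, 202.4]
orientation: [-1.026, 1.31, 1.024]
ft_force: [-0.6, 0.1, -0.3]
width: 39.6
```

```bash
python3 - <<'E'
from h import *
to(575,145.5,200,93.6)
d=save('scene','scene5');P=pts(d)
m=(P[...,2]>150)&(P[...,2]<182)&(abs(P[...,0]-510)<45)&(abs(P[...,1]+18)<40)
q=P[m];
t=q[q[:,2]>170]; print(len(t),t.mean(0),t.min(0),t.max(0),cv2.minAreaRect(t[:,:2].astype(np.float32)))
cv2.imwrite('pics/a5.png',cv2.resize(cv2.imread('pics/scene5.png')[80:200,260:400],None,fx=5,fy=5,interpolation=2))
E
```

```text
t 11.43 pos [427.583   0.758 202.388] F [-0.559  0.074 -0.255] M [-0.011  0.004  0.041] w 39.6 q [-0.028  0.157  2.068  0.003  0.912 -1.354]
z angle 75.88847752223164 tilt [-1.    -0.004  0.004]
tool delta [   3.459 -107.665  176.307]
turn -0.3091243827780422
62 [509.877 -18.613 172.821] [491.265 -28.746 170.238] [528.433  -7.55  178.64 ] ((510.8271484375, -18.959508895874023), (13.004537582397461, 38.69725036621094), 74.5919418334961)
```

View pics/a5.png

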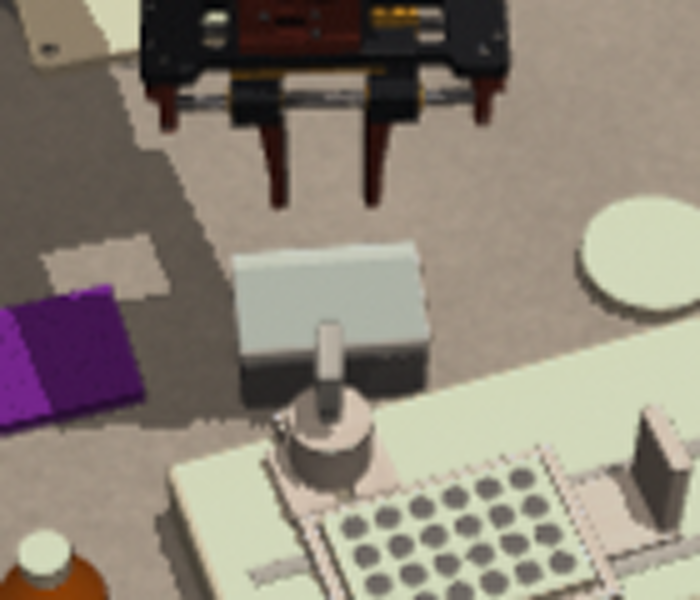

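Head at about (325,145): top z≈174.5, bar angle 74.6° in rectangle terms. That puts the screw at the end of its thread, up about 14.5 mm. On to the tab.

Emit:
{"name": "send_rows", "arguments": {
  "rows": [
    [0, -21.6, 35.3, 0],
    [0, -21.6, 35.3, 0],
    [0, -21.6, 35.3, 0],
    [0, -21.6, 35.3, 0],
    [0, -19, 31, 0],
    [0, 0, 0, -0.105],
    [0, 0, 0, -0.105],
    [0, 0, 0, -0.1],
    [0, 0, 0, 0]
  ]
}}

```text
t: 12.23
ee_pos: [591.0, 148.5, 202.8]
orientation: [-1.272, 1.157, 1.254]
ft_force: [-0.3, 0.4, 0.1]
width: 39.6
```

```bash
python3 -c "
from h import *
to(575.3,145.7,150,93.6)"
```

```text
t 12.23 pos [590.958 148.546 202.783] F [-0.299  0.412  0.147] M [-0.04   0.008 -0.024] w 39.6 q [ 0.227  0.415  1.694 -0.001  1.015 -1.421]
z angle 94.42982924512212 tilt [-1.    -0.018  0.002]
tool delta [52.494 16.753 -1.728]
turn 0.014483252556720462
```

Emit:
{"name": "send_rows", "arguments": {
  "rows": [
    [10, 16, -1.7, 0.014],
    [20, 0, 0, 0],
    [15, 0, 0, 0],
    [0, 0, 0, 0]
  ]
}}

```text
t: 12.57
ee_pos: [580.8, 146.0, 156.4]
orientation: [-1.254, 1.165, 1.231]
ft_force: [-0.3, -0.7, -0.3]
width: 39.0
```

```bash
python3 -c "
from h import *
to(575.3,145.7,95,93.6)"
```

```text
t 12.57 pos [580.774 145.959 156.368] F [-0.276 -0.689 -0.263] M [ 0.022  0.041 -0.006] w 39.0 q [ 0.227  0.458  1.753 -0.001  0.908 -1.394]
z angle 92.90735795916585 tilt [-1.    -0.023  0.003]
tool delta [61.227  6.88  -0.169]
turn -0.012088884150288581
```

Emit:
{"name": "send_rows", "arguments": {
  "rows": [
    [20, 5, 0, -0.012],
    [20, 2, 0, 0],
    [12, 2, 0, 0],
    [8, 2, 0, 0],
    [0, 0, 0, 0]
  ]
}}

```text
t: 12.98
ee_pos: [576.2, 145.3, 96.0]
orientation: [-1.256, 1.161, 1.228]
ft_force: [0.1, -0.1, -0.4]
width: 39.5
```

```bash
python3 -c "
from h import *
to(575.3,145.7,95,93.6)"
```

```text
t 12.98 pos [576.194 145.344  95.986] F [ 0.112 -0.123 -0.405] M [-0.017  0.023 -0.017] w 39.5 q [ 0.228  0.537  1.796 -0.002  0.781 -1.393]
z angle 92.92705184949529 tilt [-1.    -0.028  0.004]
tool delta [0.962 0.902 0.397]
turn -0.011745160921513512
```

Close on the tab.

Emit:
{"name": "send_rows", "arguments": {
  "rows": [
    [0.3, 0.3, 0.2, -0.006],
    [0.3, 0, 0, 0],
    [0.3, 0, 0, 0],
    [0.3, 0, 0, 0],
    [0.2, 0, 0, 0],
    [0.2, 0, 0, 0]
  ],
  "fingers": 0
}}

```text
t: 13.48
ee_pos: [579.0, 146.2, 97.7]
orientation: [-1.261, 1.154, 1.228]
ft_force: [-0.0, -0.1, -4.1]
width: 12.1
```

```bash
python3 -c "
from h import *
to(575.3,145.7,95,93.6)"
```

```text
t 13.48 pos [578.964 146.23   97.733] F [-0.031 -0.092 -4.11 ] M [-0.393 -0.02   0.338] w 12.1 q [ 0.228  0.536  1.792 -0.002  0.78  -1.397]
z angle 93.204917283223 tilt [-0.999 -0.033  0.005]
tool delta [ 2.608  3.776 -0.336]
turn -0.006895494225482594
```

Emit:
{"name": "send_rows", "arguments": {
  "rows": [
    [0.4, 0, 1, 0],
    [0.4, 0, 2, 0],
    [0.2, 0, 3, 0],
    [0.2, 0, 3, 0]
  ]
}}

```text
t: 13.82
ee_pos: [578.5, 154.0, 97.7]
orientation: [-1.265, 1.155, 1.228]
ft_force: [-1.1, -2.6, 2.7]
width: 11.9
```

```bash
python3 -c "
from h import *
to(575.3,145.7,95,93.6)"
```

```text
t 13.82 pos [578.506 153.988  97.663] F [-1.149 -2.612  2.662] M [-0.562  0.165  0.345] w 11.9 q [ 0.243  0.538  1.788 -0.006  0.782 -1.381]
z angle 93.29811263114567 tilt [-0.999 -0.033  0.002]
tool delta [ 2.525  3.763 -8.094]
turn -0.005268928556690531
```

Sliding with about 2.6 N. Continuing.

Emit:
{"name": "send_rows", "arguments": {
  "rows": [
    [0, 0, 3.5, 0],
    [0, 0, 3.5, 0],
    [0, 0, 3.5, 0],
    [0, 0, 3.5, 0],
    [0, 0, 3.5, 0],
    [0, 0, 3.5, 0],
    [0, 0, 3.5, 0],
    [0, 0, 3.5, 0]
  ]
}}

```text
t: 14.48
ee_pos: [576.4, 185.0, 97.7]
orientation: [-1.265, 1.155, 1.228]
ft_force: [-1.1, -3.1, 0.4]
width: 11.7
```

Emit:
{"name": "send_rows", "arguments": {
  "rows": [
    [0.1, 0, 3.5, 0],
    [0.1, 0, 3.5, 0],
    [0.1, 0, 3.5, 0],
    [0.1, 0, 3.5, 0],
    [0.1, 0, 3, 0],
    [0.1, 0, 3, 0],
    [0.1, 0, 3, 0]
  ]
}}

```text
t: 15.07
ee_pos: [574.7, 210.8, 97.6]
orientation: [-1.265, 1.155, 1.229]
ft_force: [-1.8, -3.4, 3.3]
width: 11.8
```

```bash
python3 -c "
from h import *
to(573.5,226,95,93.6)"
```

```text
t 15.07 pos [574.695 210.845  97.648] F [-1.768 -3.416  3.268] M [-0.546  0.255  0.291] w 11.8 q [ 0.336  0.554  1.756 -0.01   0.8   -1.286]
z angle 93.33904241814179 tilt [-0.999 -0.032  0.001]
tool delta [ 2.659  0.397 15.195]
turn -0.004554569011468339
```

Emit:
{"name": "send_rows", "arguments": {
  "rows": [
    [0, 0, 2.5, 0],
    [0, 0, 2.5, 0],
    [0, 0, 2, 0],
    [0, 0, 1.5, 0]
  ]
}}

```text
t: 15.4
ee_pos: [574.0, 220.6, 97.6]
orientation: [-1.265, 1.155, 1.229]
ft_force: [-1.6, -2.8, 4.5]
width: 12.3
```

Emit:
{"name": "send_rows", "arguments": {
  "rows": [
    [0, 0, 1, 0],
    [0, 0, 1, 0]
  ]
}}

```text
t: 15.57
ee_pos: [573.9, 223.0, 97.6]
orientation: [-1.265, 1.155, 1.229]
ft_force: [-2.0, -2.9, 3.8]
width: 12.0
```

Emit:
{"name": "send_rows", "arguments": {
  "rows": [
    [0, 0, 1, 0],
    [0, 0, 1, 0]
  ]
}}

```text
t: 15.73
ee_pos: [573.7, 225.1, 97.6]
orientation: [-1.265, 1.155, 1.229]
ft_force: [-1.9, -3.2, 4.3]
width: 11.7
```

Emit:
{"name": "send_rows", "arguments": {
  "rows": [
    [0, 0, 1, 0]
  ]
}}

```text
t: 15.82
ee_pos: [573.7, 226.1, 97.6]
orientation: [-1.265, 1.155, 1.229]
ft_force: [-0.8, -6.4, 2.7]
width: 11.7
```

Emit:
{"name": "send_rows", "arguments": {
  "rows": [
    [0, 0, 0.8, 0]
  ]
}}

```text
t: 15.9
ee_pos: [573.6, 226.1, 97.6]
orientation: [-1.267, 1.156, 1.229]
ft_force: [1.1, -10.6, 6.0]
width: 12.1
```

Emit:
{"name": "send_rows", "arguments": {
  "rows": [
    [0, 0, 0.8, 0]
  ]
}}

```text
t: 15.98
ee_pos: [573.6, 226.1, 97.6]
orientation: [-1.268, 1.157, 1.229]
ft_force: [-1.5, -8.0, 5.8]
width: 11.8
```

The carrier is at its end stop: y stays at 226.1 and the force rises. Releasing and withdrawing.

Emit:
{"name": "send_rows", "arguments": {
  "rows": [
    [0, 0, 0, 0],
    [0, 0, 0, 0],
    [0, 0, 0, 0],
    [0, 0, 0, 0]
  ],
  "fingers": 0.45
}}

```text
t: 16.32
ee_pos: [574.6, 227.2, 97.1]
orientation: [-1.264, 1.156, 1.226]
ft_force: [0.8, 0.1, -0.2]
width: 35.0
```

Emit:
{"name": "send_rows", "arguments": {
  "rows": [
    [-15, 0, 0, 0],
    [-25, 0, 0, 0],
    [-35, 0, 0, 0],
    [-35, 0, 0, 0],
    [0, 35, 0, 0],
    [0, 35, 0, 0],
    [0, 35, 0, 0],
    [0, 35, 0, 0],
    [0, 0, 0, 0]
  ]
}}

```text
t: 17.07
ee_pos: [428.3, 221.4, 205.8]
orientation: [-1.258, 1.152, 1.224]
ft_force: [-0.9, 0.5, -0.3]
width: 39.6
```

```bash
python3 - <<'E'
from h import *
to(573.5,226,95,93.6)
d=save('scene','scene6');P=pts(d); z=P[...,2]
def st(m,nm):
    q=P[m]; print(nm,len(q),q.mean(0),q.min(0),q.max(0),cv2.minAreaRect(q[:,:2].astype(np.float32)))
st((z>170)&(z<180)&(abs(P[...,0]-510)<30)&(abs(P[...,1]+18)<30),'head')
st((z>124)&(z<133)&(abs(P[...,0]-576)<30)&(abs(P[...,1]-226)<30),'tab')
st((z>78.5)&(z<83)&(abs(P[...,0]-572)<52)&(P[...,1]>60)&(P[...,1]<205),'plate')
cv2.imwrite('pics/a6.png',cv2.resize(cv2.imread('pics/scene6.png')[110:270,240:460],None,fx=3.6,fy=3.6,interpolation=2))
E
```

```text
t 17.07 pos [428.296 221.364 205.808] F [-0.938  0.485 -0.346] M [-0.03   0.011 -0.016] w 39.6 q [ 0.457  0.22   1.976 -0.01   0.909 -1.159]
z angle 92.9691319418738 tilt [-0.999 -0.036  0.007]
tool delta [ 115.982 -141.134   -3.665]
turn -0.0110107247599651
head 65 [510.593 -18.716 172.803] [492.619 -28.809 170.212] [527.555  -8.058 175.891] ((510.0461120605469, -18.817014694213867), (12.951971054077148, 35.460479736328125), 74.3001480102539)
tab 61 [573.244 225.896 127.308] [551.398 219.03  124.66 ] [594.587 232.241 131.03 ] ((573.0259399414062, 225.67999267578125), (43.218170166015625, 13.094170570373535), 0.7464274168014526)
plate 727 [580.571 116.206  80.533] [522.051  60.264  78.501] [623.961 180.291  82.999] ((575.2404174804688, 118.4683837890625), (119.58279418945312, 100.59745788574219), 86.84028625488281)
```

View pics/a6.png

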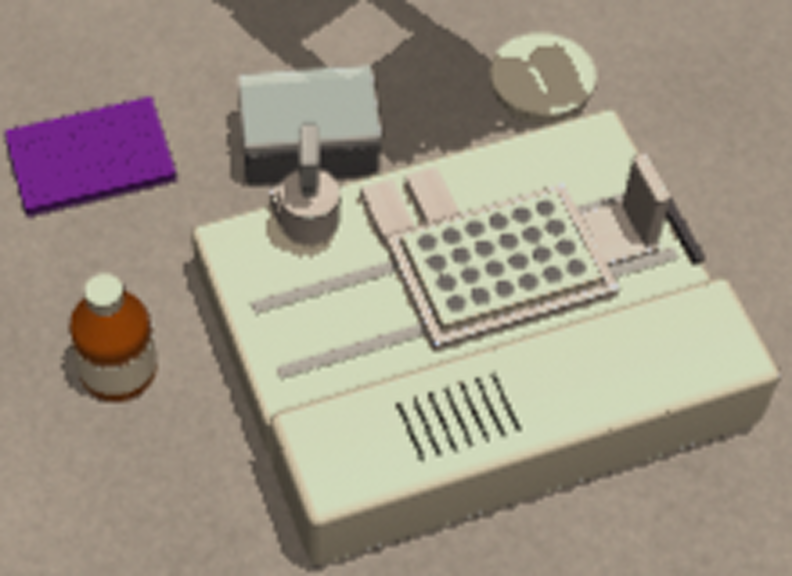

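The carrier tab at about (419,167) has moved about 80 mm in the direction of travel. The plate lies flat in its rim with its top at z≈80.5, the lock head is still up at about (326,150), and the bystanders have not moved. Handing in.

```bash
python3 -c "
from h import *
ctrl.close_job()"
```

```text
the job is handed in; nothing more can be done
```

The imager's plate carrier is unlocked and slid to its end stop, and I handed the job in at about 17 s of the 58 s allowed.

- **First turn:** I pulled the lock screw up to its firm stop, where the force jumped to 22 N about 9.5 mm up. I turned it about 1.59 rad counter-clockwise and let go. A picture showed it hanging on its thread, about 10.5 mm up.
- **Second turn:** I took it again and screwed it on to the end stop, where the torque rose to about 0.9 N m. The head's top then measured about 175 mm above the bench, about 14.5 mm up, with the bar at 2.8 rad from its start.
- **Carrier:** I slid it by the tab with about 3 N until it stopped, at 8–11 N, and then let go.

In the last picture the tab had moved 79.5–80 mm. The plate's top was at 80.5 mm, so it lies flat. The screw was still up, and the reagent bottle, tip box and dish looked undisturbed. The gripper was clear of everything.

**Checks that disagreed:**
- The two cameras differed by about 4 mm in x. I checked the scene camera against the fingers, found it reading about 3 mm too far, and corrected for that.
- The tool ended tilted by about 2°, with no visible effect.

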